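# Set out the bolt length samples in order on the fastener counter

### The arm

A 7-joint arm with a two-finger parallel gripper is mounted at the origin on the work surface. World frame = base frame: x ahead of the robot, y to its left, z up, the work surface at z = 0. Lengths are in m, angles in rad, forces in N, time in s.
With the tool pointing down it reaches from about 0.35 to 0.9 m from the base axis. Payload 7.2 kg.
Tool frame: the origin (TCP) lies midway between the tips of the shut fingers; the grasp point (between the pads) lies 19 mm behind it; y points along the fingers, x is the direction in which the jaws open and shut, and the axes are right-handed (so a half turn about y gives the same grasp; the last joint's range is limited). The gripper opens to 85 mm and grips with 20 to 120 N. Pads are 22 mm wide; open, the fingers measure 114 mm over their backs; the gripper's body (76 mm by 85 mm) begins 54 mm behind the grasp point. The pads swing forward as they close: fully open they stand 13 mm farther back than shut.
Start: joints at [-0.068, 0.411, -0.013, 1.596, 0.006, 1.134, -0.082], TCP at [0.625, -0, 0.231] pointing down, gripper open.
Joint ranges: [-2.95, 2.95], [-0.29, 1.99], [-1.47, 1.44], [0.14, 2.54], [-1.03, 4.17], [0.13, 1.85], [-2.86, 2.86]. Speed limits (rad/s): [2.39, 2.39, 3.01, 3.01, 3.14, 3.14, 3.14].

### API

Orientations are given as a rotation vector (axis times angle).
In Python, from workcell import bot, snapshot, camera_model gives the robot as it stands.
- The arm moves only by the tool carry_out, never from a script. Its argument "increments" is a list of rows, each a list of 7 numbers: the opening, from 0 (shut) to 1 (fully open), then the shift along the world's x, y, z in cm, then the turn, a rotation vector about the world's x, y, z in degrees. A call has 1 to 5 rows; each row is the pose to reach, as a shift and turn from the pose commanded when the call began; what a row does not reach only later rows make up. A row lasts 1/10 s, in which the tool goes at most 50 mm and 8.59 degrees, less where a joint would pass 70% of its speed; a pose out of reach is approached as far as the arm can. A call with a gripper value outside its range is refused whole. The fingers move at their own pace and stop on an object; "newtons" is the grip in N (left out, the last holds). Time passes only in rows, so rows that repeat a pose let the fingers close. It gives the time, the measured TCP pose, the force and the opening at its end, in the units of the state.
- bot.state(): the state, without advancing time (a new reading comes with each control period).
- snapshot(name): name is "scene" or "side" or "wrist"; returns the picture (400x640x3 uint8, blue, green, red); there is no depth.
- camera_model(name): a dict with "intrinsics" (3x3 intrinsics, pixels), "cam_to_world" (4x4, takes a point from camera to world coordinates); the wrist camera has in their place "hand_eye" (4x4, takes a point from camera to tool coordinates, whose origin is the TCP and whose axes are the tool frame's). Camera axes: x right, y down, z forward; pixel columns grow to the right and rows downward; lengths in m; the calibration is good to about 2 mm. A picture is of the moment at which its call begins: read the wrist's pose just before it. camera_model takes no time and is no camera call.
- bot.finish_job(): hands the job in, once; it reports no verdict.
The state is a dict: "time_s": time; "joints": joint angles; "joint_vel": joint speeds; "joint_efforts": joint torques, N m; "eef_pos": TCP position; "tool_rot": TCP orientation; "force": force on the tool from outside, world axes, zero at the start; "wrist_torque": the same for the moment, N m; "finger_gap": finger opening in m.
Only numpy, scipy, OpenCV 4.12 (cv2) and the standard library are available. Lean on these libraries where they do the work, as an engineer would, in place of code of your own. Each camera call takes 0.05 s, during which the arm holds its last target.

### The job

Stand the four loose bolts upright, heads down, on the sample strip, one in the middle of each disc, in order of length: the shortest on the yellow disc, then each next longer bolt on the next disc along, so that the longest stands on the disc at the other end. Do not shift the blue bin or the big nut.

Things in the scene. Friction and masses are not known exactly. Their poses are not given: they have to be found in the camera images.
- bolt_40_mid (a point): yellow-brass coloured hex bolt, loose, standing upright on its head, 55 mm tall over all: hex head below, 36 mm across flats, 41.6 mm across corners, 15 mm high; above it a round shank 24 mm in diameter and 40 mm long, the place to grip. About 0.26 kg. The point is the bolt's centre, on its axis, half-way up (27.5 mm above its foot); z runs up the axis.
- bolt_60_mid (a point): black hex bolt, loose, standing upright on its head, 75 mm tall over all: hex head below, 36 mm across flats, 41.6 mm across corners, 15 mm high; above it a round shank 24 mm in diameter and 60 mm long, the place to grip. About 0.33 kg. The point is the bolt's centre, on its axis, half-way up (37.5 mm above its foot); z runs up the axis.
- bolt_80_mid (a point): silver-grey hex bolt, loose, standing upright on its head, 95 mm tall over all: hex head below, 36 mm across flats, 41.6 mm across corners, 15 mm high; above it a round shank 24 mm in diameter and 80 mm long, the place to grip. About 0.39 kg. The point is the bolt's centre, on its axis, half-way up (47.5 mm above its foot); z runs up the axis.
- bolt_100_mid (a point): green coated hex bolt, loose, standing upright on its head, 115 mm tall over all: hex head below, 36 mm across flats, 41.6 mm across corners, 15 mm high; above it a round shank 24 mm in diameter and 100 mm long, the place to grip. About 0.46 kg. The point is the bolt's centre, on its axis, half-way up (57.5 mm above its foot); z runs up the axis.
- place_yellow: the yellow disc, for the shortest bolt, at one end or the other of the row; 58 mm in diameter, flat (0.6 mm thick, printed), on the dark steel sample strip, 10 mm above the counter. Origin at its centre, on the strip's top face (a bolt's foot rests at this height). The four discs lie in one straight row, 75 mm from centre to centre; the strip is fixed, 80 mm wide, 320 mm long, and lies somewhat turned.
- place_mid_a: one of the two white discs in the middle of the row; whether it is the second or the third counted from the yellow disc changes; 58 mm in diameter, flat (0.6 mm thick, printed), on the dark steel sample strip, 10 mm above the counter. Origin at its centre, on the strip's top face (a bolt's foot rests at this height).
- place_mid_b: the other white disc in the middle of the row; 58 mm in diameter, flat (0.6 mm thick, printed), on the dark steel sample strip, 10 mm above the counter. Origin at its centre, on the strip's top face (a bolt's foot rests at this height).
- place_far: the white disc at the end of the row opposite to the yellow disc, for the longest bolt; 58 mm in diameter, flat (0.6 mm thick, printed), on the dark steel sample strip, 10 mm above the counter. Origin at its centre, on the strip's top face (a bolt's foot rests at this height).
- nut_mid (a point): bystander: a big copper-coloured hex nut lying flat on the counter near the bolts, 55 mm across flats, 29 mm high, loose. The point is its centre, half-way up.
- bin_mid (a point): bystander: an open blue parts bin, 160 x 105 mm and 80 mm high, with screws in it, loose on the counter. The point is on its middle, 40 mm above the counter; x runs along its 160 mm length, away from its low front.
Things that resemble listed ones, but are neither listed nor needed, are in the scene too. Of the things shaped like the part that bears bolt_80_mid, the aluminium one is meant.

How it is judged:
At the end, for the whole second after the job is handed in: Counted from the yellow disc along the row stand the 40, 60, 80 and 100 mm bolts, each within 13 mm of its disc's centre, upright within 0.1 rad, head down on the strip (height within 5 mm), released and at rest (((horizontal distance between place_yellow and place_mid_a below 0.1 m and horizontal distance between bolt_40_mid and place_yellow below 0.013 m and horizontal distance between bolt_60_mid and place_mid_a below 0.013 m and horizontal distance between bolt_80_mid and place_mid_b below 0.013 m and horizontal distance between bolt_100_mid and place_far below 0.013 m) or (horizontal distance between place_yellow and place_mid_b below 0.1 m and horizontal distance between bolt_40_mid and place_yellow below 0.013 m and horizontal distance between bolt_60_mid and place_mid_b below 0.013 m and horizontal distance between bolt_80_mid and place_mid_a below 0.013 m and horizontal distance between bolt_100_mid and place_far below 0.013 m)) and angle between each of bolt_40_mid, bolt_60_mid, bolt_80_mid, bolt_100_mid's own z axis and vertical below 0.1 rad and height (world z) of bolt_40_mid between 0.0325 and 0.0425 m and linear speed of each of bolt_40, bolt_60, bolt_80, bolt_100 below 0.02 m/s and height (world z) of bolt_60_mid between 0.0425 and 0.0525 m and height (world z) of bolt_80_mid between 0.0525 and 0.0625 m and height (world z) of bolt_100_mid between 0.0625 and 0.0725 m); the robot touches nothing.
It fails at once if the blue bin is shifted by more than 15 mm (distance of bin_mid from where it was at the start of the episode above 0.015 m).
It fails at once if the big nut is shifted by more than 15 mm (distance of nut_mid from where it was at the start of the episode above 0.015 m).
It also fails if it takes over 112 s, if anything falls off the work surface, if the arm or the gripper's body presses on something with over 40 N, if the wrist force passes 120 N, or if a joint passes its speed limit or range.

## Working session

There is one attempt and no reset: what is moved stays moved. The work goes in short steps, Python scripts to look and compute and a tool call to move; the robot and the scene stay as the last step left them, time stands still between calls to the robot, and variables do not carry over. Pictures are saved under pics/ and viewed, and the job is handed in when it is done.

Besides the shell and the picture viewer there is one more tool, called after "Call:" as name(argument=value, ...), one argument or row to a line, values as JSON. carry_out: Moves the arm, as the interface text tells. Its arguments: {"type":"object","properties":{"increments":{"type":"array","items":{"type":"array","items":{"type":"number"}}},"newtons":{"type":"number"}},"required":["increments"]}

```bash
ls; mkdir -p pics; python3 - <<'E'
from workcell import bot,snapshot,camera_model
import cv2
print(bot.state())
for n in ["scene","side","wrist"]:
    cv2.imwrite(f"pics/{n}0.png",snapshot(n)); print(n,camera_model(n))
E
```

```text
pics
{'time_s': 0.0, 'joints': array([-0.06820863,  0.41192468, -0.0126854 ,  1.59704915,  0.00558367,
        1.13429791, -0.08224564]), 'joint_vel': array([-0.00110882,  0.00049168,  0.00053344,  0.00047347,  0.00037576,
       -0.00033112, -0.00080106]), 'joint_efforts': array([-1.18789325e-03, -6.00636005e+01,  6.81361444e-01, -2.99419034e+01,
        1.37590774e-02,  1.04116063e-02,  2.51732433e-05]), 'eef_pos': array([ 6.24500938e-01, -4.71567700e-05,  2.30435685e-01]), 'tool_rot': array([-1.57090845e+00,  1.32222403e-03,  1.25363349e-03]), 'force': array([0.02979679, 0.15677672, 0.41285759]), 'wrist_torque': array([0.03100644, 0.00538218, 0.01967746]), 'finger_gap': 0.08541387262337614}
scene {'intrinsics': array([[430.37373355,   0.        , 315.92321163],
       [  0.        , 430.37373355, 196.93066568],
       [  0.        ,   0.        ,   1.        ]]), 'cam_to_world': array([[ 0.22645913,  0.60217034, -0.76557635,  1.38406278],
       [ 0.97377805, -0.12242694,  0.19174972, -0.12027763],
       [ 0.02173883, -0.78892492, -0.61410496,  0.75749053],
       [ 0.        ,  
[... 307 characters left out ...]
32366, -0.58495422,  0.74768255, -0.80140839],
       [-0.02306156, -0.78266394, -0.62201714,  0.81967912],
       [ 0.        ,  0.        ,  0.        ,  1.        ]])}
wrist {'intrinsics': array([[343.46050081,   0.        , 319.0679035 ],
       [  0.        , 343.46050081, 204.0422331 ],
       [  0.        ,   0.        ,   1.        ]]), 'hand_eye': array([[ 9.99999858e-01,  2.41503827e-04, -4.74994505e-04,
         5.97498574e-04],
       [ 5.27428517e-04, -3.21602060e-01,  9.46874774e-01,
        -1.42134982e-01],
       [ 7.59146699e-05, -9.46874890e-01, -3.21602141e-01,
         8.21001748e-02],
       [ 0.00000000e+00,  0.00000000e+00,  0.00000000e+00,
         1.00000000e+00]])}
```

View pics/scene0.png

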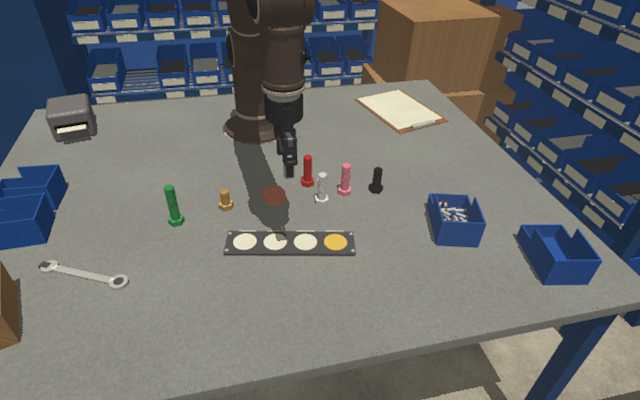

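View pics/side0.png

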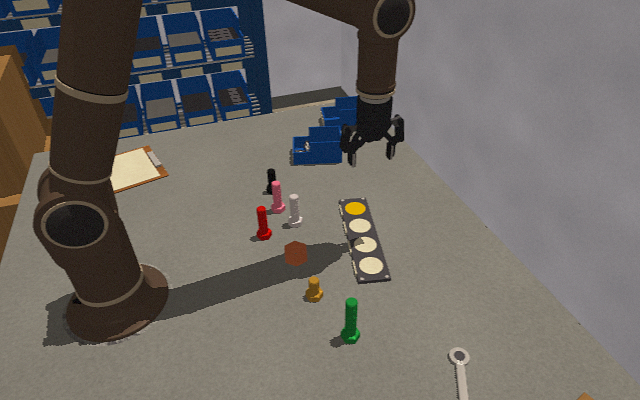

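View pics/wrist0.png

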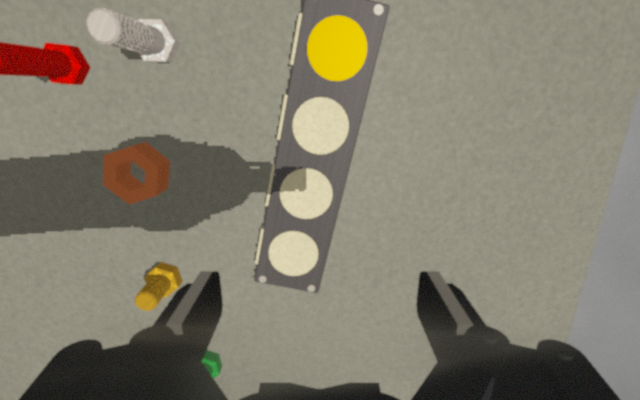

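```bash
python3 - <<'E'
import cv2
a=cv2.imread("pics/scene0.png")[140:265,150:400]; cv2.imwrite("pics/c1.png",cv2.resize(a,None,fx=3.2,fy=3.2,interpolation=2))
a=cv2.imread("pics/side0.png")[160:350,240:400]; cv2.imwrite("pics/c2.png",cv2.resize(a,None,fx=3.1,fy=3.1,interpolation=2))
E
```

```text
(no output)
```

View pics/c1.png

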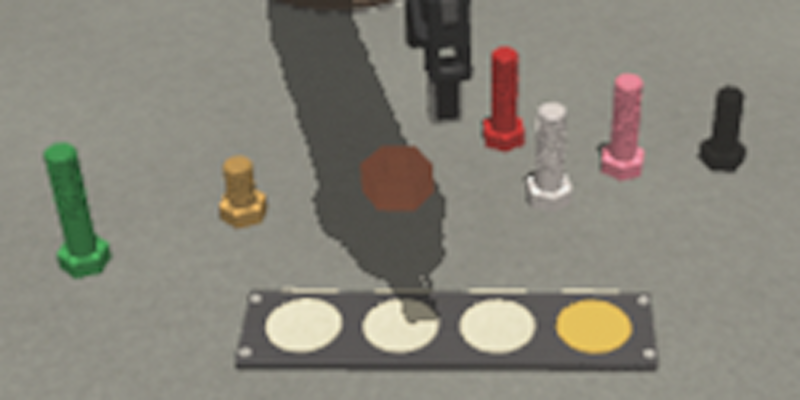

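View pics/c2.png

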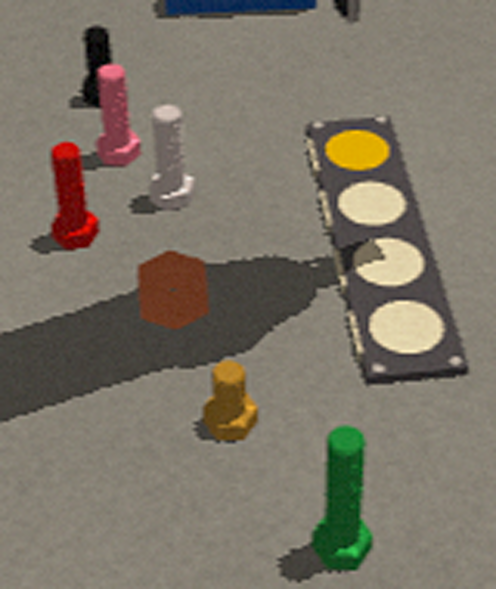

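```bash
cat > h.py <<'E'
import numpy as np
from workcell import bot,snapshot,camera_model
from scipy.spatial.transform import Rotation as R
def hit(n,u,v,z,T=None):
    m=camera_model(n);K=m["intrinsics"]
    if n=="wrist":
        T=np.eye(4) if T is None else T; T=T@m["hand_eye"]
    else: T=m["cam_to_world"]
    d=T[:3,:3]@np.linalg.solve(K,[u,v,1]);o=T[:3,3]
    return (o+d*(z-o[2])/d[2])[:2]
def tool():
    s=bot.state();T=np.eye(4);T[:3,:3]=R.from_rotvec(s["tool_rot"]).as_matrix();T[:3,3]=s["eef_pos"];return T
E
python3 - <<'E'
from h import *
P={'green':((61,152),(346,436),.115),'brass':((238,163),(229,370),.055),'silver':((552,110),(167,114),.095),'pink':((629,82),(112,72),.095),'red':((504,54),(66,150),.095),'black':((731,93),(97,34),.075),
'd0':((303,325),(407,326),.0106),'d1':((400,325),(390,262),.0106),'d2':((497,326),(372,204),.0106),'dY':((593,326),(357,150),.0106),'nut':((398,178),(173,290),.027)}
f=lambda p,s,o:((p[0]+.5)/s-.5+o[0],(p[1]+.5)/s-.5+o[1])
for k,(a,b,z) in P.items():
    A=hit("scene",*f(a,3.2,(150,140)),z);B=hit("side",*f(b,3.1,(240,160)),z);print(k,A.round(4),B.round(4),((A+B)/2).round(4))
W={'dY':(337,48),'d2':(320,126),'d1':(305.5,193),'d0':(293.5,253)}
for k,p in W.items(): print('w',k,hit("wrist",*p,.0106,tool()).round(4))
print(hit("wrist",137,172,.028,tool()))
print(hit("scene",456,218,.04),hit("scene",475,198,.08))
E
```

```text
green [ 0.4722 -0.2677] [ 0.4735 -0.2672] [ 0.4728 -0.2675]
brass [ 0.432  -0.1369] [ 0.4359 -0.1369] [ 0.434  -0.1369]
silver [0.4638 0.1258] [0.466  0.1224] [0.4649 0.1241]
pink [0.4356 0.2014] [0.437  0.1984] [0.4363 0.1999]
red [0.3707 0.1045] [0.3736 0.104 ] [0.3722 0.1043]
black [0.4415 0.2952] [0.4444 0.2909] [0.443 0.293]
d0 [ 0.5919 -0.1019] [ 0.5947 -0.1013] [ 0.5933 -0.1016]
d1 [ 0.6072 -0.0284] [ 0.6111 -0.0292] [ 0.6092 -0.0288]
d2 [0.6237 0.0452] [0.6254 0.0437] [0.6245 0.0444]
dY [0.6391 0.1185] [0.6415 0.1178] [0.6403 0.1182]
nut [ 0.443  -0.0042] [ 0.4272 -0.0162] [ 0.4351 -0.0102]
w dY [0.6421 0.118 ]
w d2 [0.6258 0.0442]
w d1 [ 0.6099 -0.0281]
w d0 [ 0.5949 -0.1015]
[ 4.37549096e-01 -3.78254649e-04]
[0.64797266 0.43835383] [0.62596231 0.4940891 ]
```

Candidates for the 80 mm bolt in the scene picture: red at (307,170), silver-grey at (322,187) and pink at (346,179). The enlarged crops confirm that only the one at (322,187) is bare silver/aluminium, so I'll use that one. The yellow disc is at the +y end of the strip. I'll start with the brass bolt.

Call:
carry_out(
  increments=[
    [0.7,-4,-3,0,0,0,-6],
    [0.7,-8,-6,0,0,0,-12],
    [0.7,-12,-9,-2,0,0,-12],
    [0.7,-16,-12,-4,0,0,-12],
    [0.7,-19.1,-13.7,-6,0,0,-12],
  ],
  newtons=50,
)

```text
time_s: 0.65
eef_pos: [0.4325, -0.1386, 0.1711]
tool_rot: [-1.565, 0.164, -0.166]
force: [-0.1, -1.6, -0.8]
finger_gap: 0.0597
```

```bash
python3 - <<'E'
from h import *
import cv2
print(tool().round(4),bot.state()["finger_gap"]); cv2.imwrite("pics/w1.png",snapshot("wrist"))
E
```

```text
[[ 9.779e-01  1.400e-03  2.089e-01  4.325e-01]
 [-2.089e-01 -6.000e-04  9.779e-01 -1.386e-01]
 [ 1.500e-03 -1.000e+00 -3.000e-04  1.711e-01]
 [ 0.000e+00  0.000e+00  0.000e+00  1.000e+00]] 0.05974576386391914
```

View pics/w1.png

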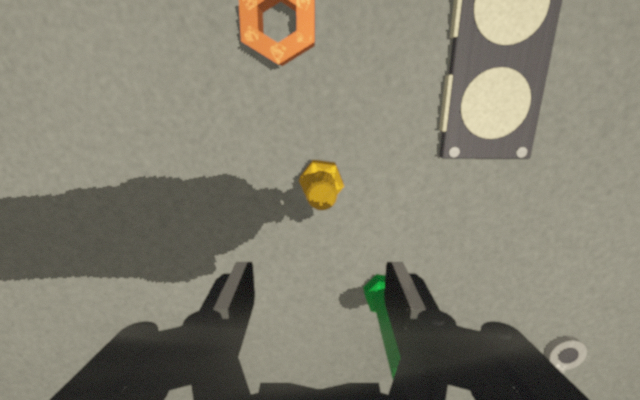

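```bash
python3 - <<'E'
from h import *
T=tool()
print(hit("wrist",322,196,.055,T),hit("wrist",322,181,.012,T),hit("wrist",496,103,.0106,T),hit("wrist",277,22,.029,T))
E
```

```text
[ 0.42565874 -0.13933658] [ 0.4256607  -0.13888508] [ 0.58074229 -0.10431346] [ 0.4198179 -0.0103387]
```

```bash
python3 - <<'E'
from h import *
import cv2
print(tool().round(4),bot.state()["time_s"],bot.state()["joint_vel"].round(3)); cv2.imwrite("pics/w2.png",snapshot("wrist"))
T=tool();print(T[:3,3],bot.state()["time_s"])
E
```

```text
[[ 9.769e-01 -9.900e-03  2.134e-01  4.234e-01]
 [-2.134e-01 -1.000e-04  9.770e-01 -1.412e-01]
 [-9.600e-03 -1.000e+00 -2.200e-03  1.668e-01]
 [ 0.000e+00  0.000e+00  0.000e+00  1.000e+00]] 0.7 [-0.032  0.041 -0.019 -0.091  0.005  0.123 -0.112]
[ 0.42681053 -0.13959649  0.16850415] 0.75
```

View pics/w2.png

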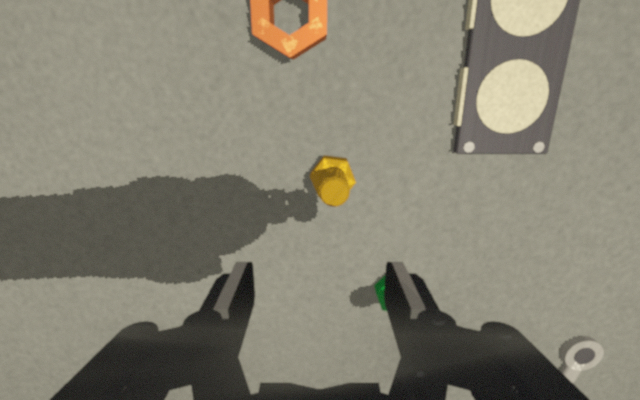

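Those two wrist pictures were taken while the arm was still overshooting: the TCP x drifted from 0.4325 to 0.4234 to 0.4268. I'll let it settle and look again.

Call:
carry_out(
  increments=[
    [0.6,0,0,0,0,0,0],
    [0.6,0,0,0,0,0,0],
    [0.6,0,0,0,0,0,0],
    [0.6,0,0,0,0,0,0],
    [0.6,0,0,0,0,0,0],
  ],
)

```text
time_s: 1.25
eef_pos: [0.4346, -0.1366, 0.1714]
tool_rot: [-1.565, 0.163, -0.164]
force: [-0.2, -0.4, 0.3]
finger_gap: 0.0513
```

```bash
python3 - <<'E'
from h import *
import cv2
T=tool();print(T.round(4)); cv2.imwrite("pics/w3.png",snapshot("wrist"));np.save("T3.npy",T)
print(tool()[:3,3])
E
```

```text
[[ 9.784e-01  3.000e-04  2.069e-01  4.346e-01]
 [-2.069e-01 -0.000e+00  9.784e-01 -1.366e-01]
 [ 3.000e-04 -1.000e+00  0.000e+00  1.714e-01]
 [ 0.000e+00  0.000e+00  0.000e+00  1.000e+00]]
[ 0.43441834 -0.13671087  0.17137184]
```

View pics/w3.png

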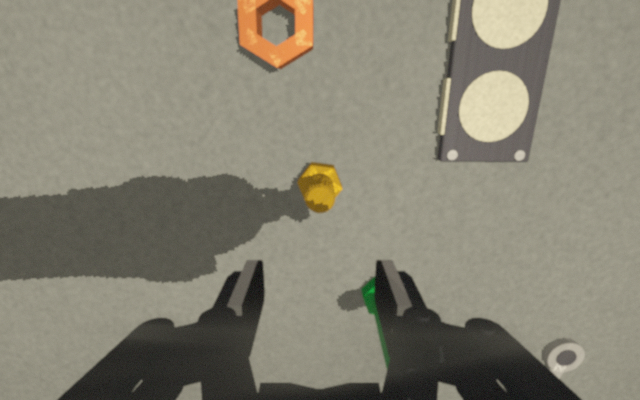

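```bash
python3 - <<'E'
from h import *
T=np.load("T3.npy")
print(hit("wrist",320,200,.055,T),hit("wrist",320,184,.012,T),hit("wrist",494,106,.0106,T),hit("wrist",276,26,.029,T))
import cv2
a=cv2.imread("pics/w3.png")[150:230,280:380];cv2.imwrite("pics/c3.png",cv2.resize(a,None,fx=6,fy=6,interpolation=2))
E
```

```text
[ 0.43546879 -0.13907935] [ 0.43582393 -0.13787049] [ 0.59442047 -0.1016842 ] [ 0.42980207 -0.00738341]
```

View pics/c3.png

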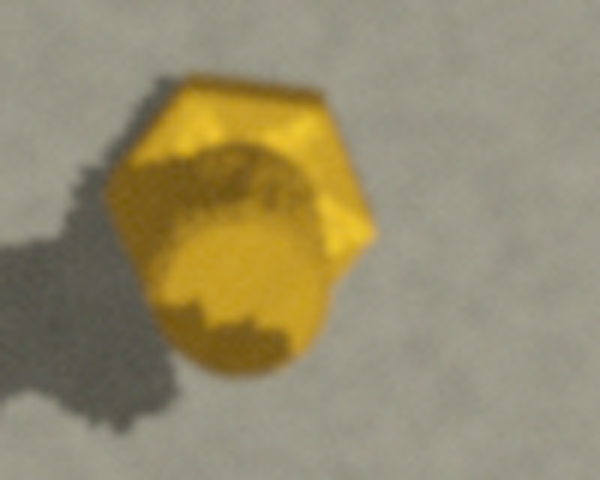

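The settled wrist view agrees with the fixed cameras: brass bolt at about (0.4355, -0.138) and the far disc at (0.594, -0.102). Going down now.

Call:
carry_out(
  increments=[
    [0.6,0.1,0,-3,0,0,0],
    [0.6,0.1,0,-7,0,0,0],
    [0.6,0.1,0,-10.5,0,0,0],
    [0.6,0.1,0,-13,0,0,0],
    [0.6,0.1,0,-14.3,0,0,0],
  ],
)

```text
time_s: 1.8
eef_pos: [0.434, -0.1366, 0.0262]
tool_rot: [-1.564, 0.166, -0.162]
force: [-0.4, -0.4, -0.0]
finger_gap: 0.0512
```

Call:
carry_out(
  increments=[
    [0.6,0,0,-0.3,0,0,0],
    [0.6,0,0,-0.6,0,0,0],
    [0.6,0,0,-0.6,0,0,0],
    [0.6,0,0,-0.6,0,0,0],
    [0.6,0,0,-0.6,0,0,0],
  ],
)

```text
time_s: 2.3
eef_pos: [0.4355, -0.1371, 0.023]
tool_rot: [-1.565, 0.163, -0.166]
force: [-0.1, -0.4, 0.2]
finger_gap: 0.0515
```

Call:
carry_out(
  increments=[
    [0,0,0,0,0,0,0],
    [0,0,0,0,0,0,0],
    [0,0,0,0,0,0,0],
    [0,0,0,0,0,0,0],
    [0,0,0,0,0,0,0],
  ],
)

```text
time_s: 2.8
eef_pos: [0.4351, -0.137, 0.0228]
tool_rot: [-1.565, 0.164, -0.165]
force: [-1.9, -0.0, 6.2]
finger_gap: 0.0225
```

Call:
carry_out(
  increments=[
    [0,0,0,0,0,0,0],
    [0,0,0,0,0,0,0],
    [0,0,0,1,0,0,0],
    [0,0,0,3,0,0,0],
    [0,0,0,5,0,0,0],
  ],
)

```text
time_s: 3.3
eef_pos: [0.4343, -0.1369, 0.0729]
tool_rot: [-1.564, 0.166, -0.163]
force: [0.4, 0.6, -2.6]
finger_gap: 0.0226
```

```bash
python3 - <<'E'
from h import *
import cv2
a=snapshot("side")[130:370,180:440];b=snapshot("wrist")
cv2.imwrite("pics/s4.png",np.hstack([cv2.resize(a,(433,400)),b[:,150:500]]))
E
```

```text
(no output)
```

View pics/s4.png

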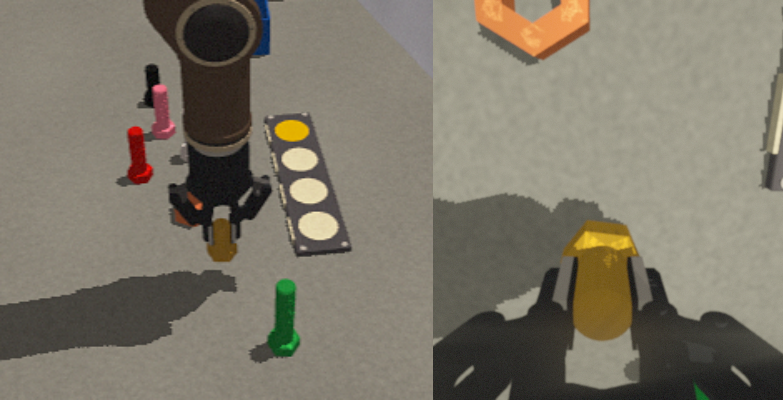

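The picture shows the brass bolt gripped and lifted vertically, with its head below the pads. Now to the yellow disc.

Call:
carry_out(
  increments=[
    [0,1.2,1.5,1,0,0,0],
    [0,3.5,4.4,2,0,0,0],
    [0,6,7.5,2,0,0,0],
    [0,8.5,10.6,2,0,0,0],
    [0,11,13.7,2,0,0,0],
  ],
)

```text
time_s: 3.9
eef_pos: [0.5454, 0.0013, 0.0916]
tool_rot: [-1.565, 0.165, -0.164]
force: [1.6, -0.0, -3.0]
finger_gap: 0.0226
```

Call:
carry_out(
  increments=[
    [0,2.5,3.1,0,0,0,0],
    [0,5,6.2,0,0,0,0],
    [0,7.2,8.9,0,0,0,0],
    [0,8.8,10.9,0,0,0,0],
    [0,9.6,11.9,0,0,0,0],
  ],
)

```text
time_s: 4.4
eef_pos: [0.6413, 0.1218, 0.0909]
tool_rot: [-1.564, 0.163, -0.161]
force: [-0.6, 0.4, -2.3]
finger_gap: 0.0227
```

Call:
carry_out(
  increments=[
    [0,0,0,0,0,0,0],
    [0,0,0,-1,0,0,0],
    [0,0,0,-3,0,0,0],
    [0,0,0,-4.3,0,0,0],
    [0,0,0,-4.8,0,0,0],
  ],
)

```text
time_s: 4.9
eef_pos: [0.6392, 0.1171, 0.0422]
tool_rot: [-1.566, 0.168, -0.163]
force: [-0.1, 0.1, -3.3]
finger_gap: 0.0226
```

Call:
carry_out(
  increments=[
    [0,0,0,0,0,0,0],
    [0,0,0,0,0,0,0],
    [0,0,0,0,0,0,0],
  ],
)

```text
time_s: 5.2
eef_pos: [0.6416, 0.1189, 0.0452]
tool_rot: [-1.564, 0.164, -0.166]
force: [0.3, 0.6, -2.3]
finger_gap: 0.0224
```

```bash
python3 - <<'E'
from h import *
import cv2
T=tool();print(T[:3,3])
a=snapshot("side")[170:310,300:420];b=snapshot("wrist")
cv2.imwrite("pics/s5.png",np.hstack([cv2.resize(a,(343,400)),b[:,150:500]]))
E
```

```text
[0.64159913 0.1189438  0.04518456]
```

View pics/s5.png

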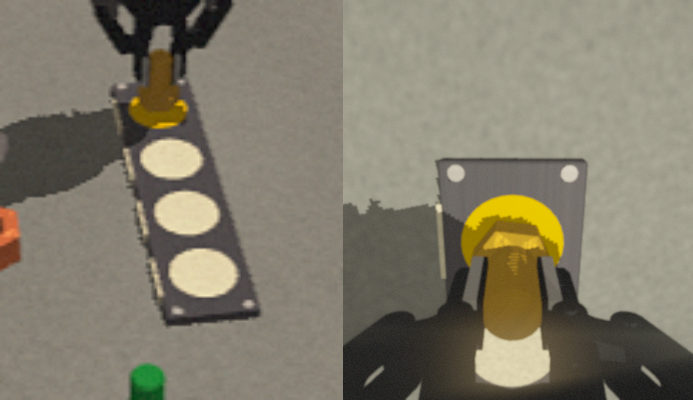

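The bolt is over the middle of the yellow disc, about 12 mm up. I'll lower it gently and release.

Call:
carry_out(
  increments=[
    [0,-0.05,0,-0.4,0,0,0],
    [0,-0.05,0,-0.8,0,0,0],
    [0,-0.05,0,-1.1,0,0,0],
    [0,-0.05,0,-1.15,0,0,0],
    [0,-0.05,0,-1.15,0,0,0],
  ],
)

```text
time_s: 5.8
eef_pos: [0.6403, 0.119, 0.0329]
tool_rot: [-1.565, 0.165, -0.164]
force: [-4.1, -1.3, 2.2]
finger_gap: 0.0223
```

Call:
carry_out(
  increments=[
    [0.2,0,0,0,0,0,0],
    [0.3,0,0,0,0,0,0],
    [0.45,0,0,0,0,0,0],
    [0.55,0,0,0,0,0,0],
    [0.55,0,0,0,0,0,0],
  ],
)

```text
time_s: 6.3
eef_pos: [0.6407, 0.119, 0.0328]
tool_rot: [-1.564, 0.164, -0.165]
force: [0.0, -1.0, -0.6]
finger_gap: 0.0466
```

Call:
carry_out(
  increments=[
    [0.6,0,0,0.5,0,0,0],
    [0.6,0,0,2,0,0,0],
    [0.6,0,0,5,0,0,0],
    [0.6,0,0,9,0,0,0],
    [0.6,0,0,13,0,0,0],
  ],
)

```text
time_s: 6.8
eef_pos: [0.6404, 0.1189, 0.1653]
tool_rot: [-1.564, 0.164, -0.165]
force: [0.9, -0.2, -0.7]
finger_gap: 0.0515
```

Call:
carry_out(
  increments=[
    [0.6,0,0,0,0,0,0],
    [0.6,0,0,0,0,0,0],
    [0.6,0,0,0,0,0,0],
    [0.6,0,0,0,0,0,0],
  ],
)

```text
time_s: 7.2
eef_pos: [0.6397, 0.1189, 0.1617]
tool_rot: [-1.565, 0.166, -0.163]
force: [-0.7, 0.8, -0.4]
finger_gap: 0.0513
```

```bash
python3 - <<'E'
from h import *
import cv2
T=tool();print(T[:3,3])
b=snapshot("wrist");a=snapshot("side")[170:310,300:420]
cv2.imwrite("pics/s6.png",np.hstack([cv2.resize(a,(343,400)),b[:,150:500]]))
E
```

```text
[0.63973517 0.11885925 0.16172154]
```

View pics/s6.png

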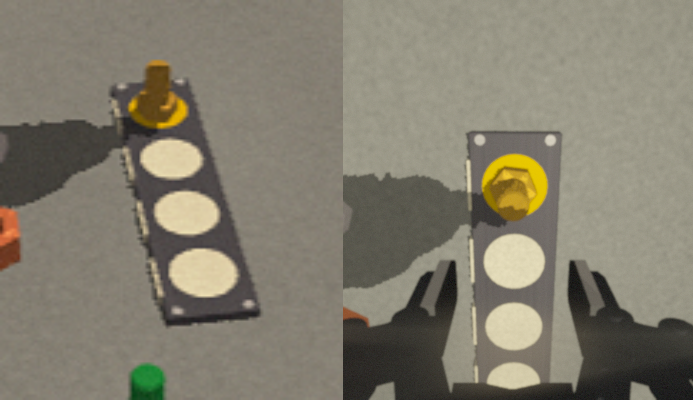

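The brass bolt stands upright in the middle of the yellow disc. Black bolt next.

Call:
carry_out(
  increments=[
    [0.6,-2,1.8,0,0,0,0],
    [0.6,-5.5,4.8,0,0,0,0],
    [0.6,-9,8,0,0,0,0],
    [0.6,-12.5,11,0,0,0,0],
    [0.6,-16,14,0,0,0,0],
  ],
)

```text
time_s: 7.8
eef_pos: [0.4788, 0.2598, 0.1622]
tool_rot: [-1.565, 0.165, -0.164]
force: [-0.0, 1.2, 0.2]
finger_gap: 0.0511
```

Call:
carry_out(
  increments=[
    [0.6,-2.5,2.2,0,0,0,0],
    [0.6,-3.7,3.4,0,0,0,0],
    [0.6,-3.7,3.4,0,0,0,0],
    [0.6,-3.7,3.4,0,0,0,0],
    [0.6,-3.7,3.4,0,0,0,0],
  ],
)

```text
time_s: 8.3
eef_pos: [0.4445, 0.2918, 0.1625]
tool_rot: [-1.565, 0.166, -0.166]
force: [1.0, 0.3, 0.1]
finger_gap: 0.0511
```

Call:
carry_out(
  increments=[
    [0.6,0,0,0,0,0,0],
    [0.6,0,0,0,0,0,0],
    [0.6,0,0,0,0,0,0],
  ],
)

```text
time_s: 8.6
eef_pos: [0.4439, 0.2925, 0.1627]
tool_rot: [-1.565, 0.165, -0.165]
force: [-0.3, -0.2, 0.5]
finger_gap: 0.0513
```

```bash
python3 - <<'E'
from h import *
import cv2
T=tool();print(T.round(4));np.save("T7.npy",T)
b=snapshot("wrist")
cv2.imwrite("pics/w7.png",b)
a=b[120:270,240:400];cv2.imwrite("pics/c7.png",cv2.resize(a,None,fx=4,fy=4,interpolation=2))
E
```

```text
[[ 9.779e-01 -0.000e+00  2.090e-01  4.439e-01]
 [-2.090e-01 -2.000e-04  9.779e-01  2.925e-01]
 [ 0.000e+00 -1.000e+00 -2.000e-04  1.627e-01]
 [ 0.000e+00  0.000e+00  0.000e+00  1.000e+00]]
```

View pics/c7.png

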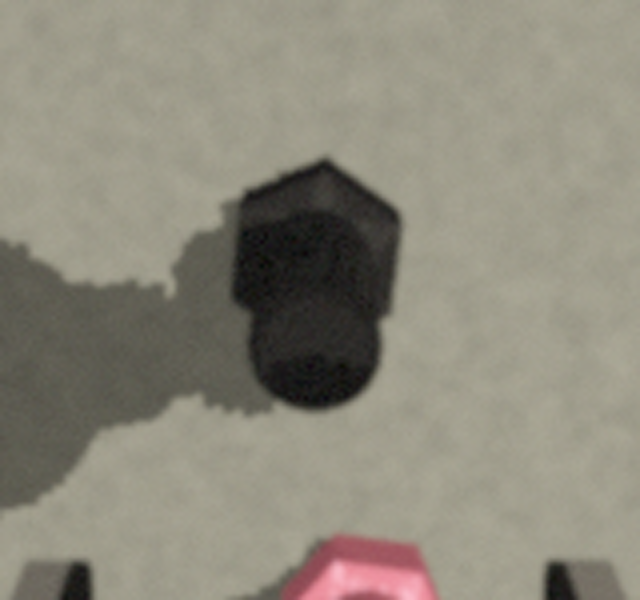

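```bash
python3 - <<'E'
from h import *
T=np.load("T7.npy")
print(hit("wrist",318.7,206.1,.075,T), hit("wrist",240+317/4,120+240/4,.015,T))
E
```

```text
[0.44480729 0.29492224] [0.44586084 0.29801734]
```

Call:
carry_out(
  increments=[
    [0.6,0.15,0.15,-2,0,0,0],
    [0.6,0.15,0.15,-5.5,0,0,0],
    [0.6,0.15,0.15,-9,0,0,0],
    [0.6,0.15,0.15,-11.3,0,0,0],
    [0.6,0.15,0.15,-12.3,0,0,0],
  ],
)

```text
time_s: 9.15
eef_pos: [0.4439, 0.2936, 0.0376]
tool_rot: [-1.567, 0.166, -0.163]
force: [0.1, -0.8, 0.5]
finger_gap: 0.0512
```

Call:
carry_out(
  increments=[
    [0.6,0,0,0,0,0,0],
    [0.6,0,0,0,0,0,0],
    [0.6,0,0,0,0,0,0],
    [0,0,0,0,0,0,0],
    [0,0,0,0,0,0,0],
  ],
)

```text
time_s: 9.65
eef_pos: [0.4453, 0.2949, 0.0407]
tool_rot: [-1.563, 0.164, -0.165]
force: [-2.1, 0.8, -1.1]
finger_gap: 0.0233
```

Call:
carry_out(
  increments=[
    [0,0,0,0,0,0,0],
    [0,0,0,0,0,0,0],
    [0,0,0,0,0,0,0],
    [0,0,0,0,0,0,0],
    [0,0,0,0,0,0,0],
  ],
)

```text
time_s: 10.15
eef_pos: [0.4453, 0.2949, 0.0406]
tool_rot: [-1.564, 0.164, -0.165]
force: [-1.0, 0.3, 6.7]
finger_gap: 0.0226
```

Call:
carry_out(
  increments=[
    [0,0,0,0.5,0,0,0],
    [0,0,0,2,0,0,0],
    [0,0,0,4,0,0,0],
    [0,0,0,6,0,0,0],
    [0,0,0,6,0,0,0],
  ],
)

```text
time_s: 10.65
eef_pos: [0.4462, 0.2953, 0.102]
tool_rot: [-1.562, 0.162, -0.167]
force: [0.9, -0.0, -3.5]
finger_gap: 0.0227
```

```bash
python3 - <<'E'
from h import *
import cv2
a=snapshot("scene")[120:245,280:420];b=snapshot("wrist")
cv2.imwrite("pics/s8.png",np.hstack([cv2.resize(a,(448,400)),b[:,150:500]]))
E
```

```text
(no output)
```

View pics/s8.png

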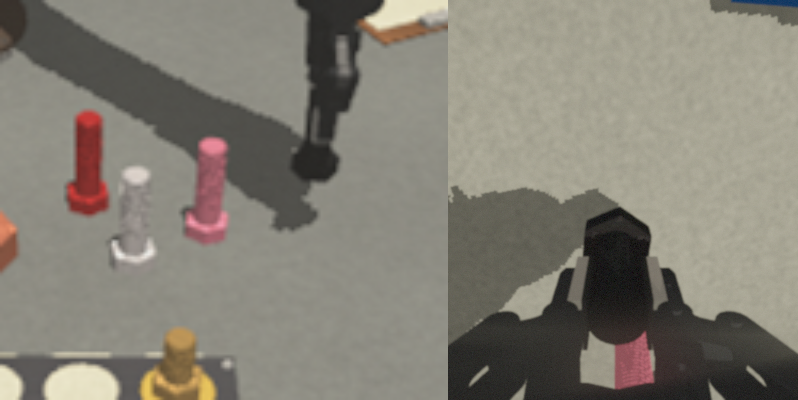

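Black bolt held upright. On to the second disc.

Call:
carry_out(
  increments=[
    [0,1,-1.4,1,0,0,0],
    [0,3,-4.2,2,0,0,0],
    [0,5.2,-7.2,2,0,0,0],
    [0,7.4,-10.3,2,0,0,0],
    [0,9.6,-13.4,2,0,0,0],
  ],
)

```text
time_s: 11.25
eef_pos: [0.5408, 0.159, 0.1182]
tool_rot: [-1.566, 0.166, -0.162]
force: [-0.1, 0.5, -3.4]
finger_gap: 0.0228
```

Call:
carry_out(
  increments=[
    [0,2.2,-3.1,0,0,0,0],
    [0,4.4,-6.1,0,0,0,0],
    [0,6.4,-8.9,0,0,0,0],
    [0,7.8,-10.8,0,0,0,0],
    [0,8.4,-11.6,0,0,0,0],
  ],
)

```text
time_s: 11.75
eef_pos: [0.6252, 0.041, 0.1178]
tool_rot: [-1.566, 0.169, -0.166]
force: [-0.8, -0.5, -3.5]
finger_gap: 0.0229
```

Call:
carry_out(
  increments=[
    [0,0,0,0,0,0,0],
    [0,0,0,-1.5,0,0,0],
    [0,0,0,-3.5,0,0,0],
    [0,0,0,-5,0,0,0],
    [0,0,0,-5.8,0,0,0],
  ],
)

```text
time_s: 12.25
eef_pos: [0.6231, 0.046, 0.0593]
tool_rot: [-1.565, 0.166, -0.16]
force: [-0.3, -1.2, -3.0]
finger_gap: 0.0227
```

Call:
carry_out(
  increments=[
    [0,0,0,0,0,0,0],
    [0,0,0,0,0,0,0],
    [0,0,0,0,0,0,0],
  ],
)

```text
time_s: 12.55
eef_pos: [0.6256, 0.0447, 0.0627]
tool_rot: [-1.564, 0.163, -0.166]
force: [0.6, 0.5, -3.8]
finger_gap: 0.0228
```

```bash
python3 - <<'E'
from h import *
import cv2
T=tool();print(T[:3,3])
a=snapshot("side")[170:310,300:420];b=snapshot("wrist")
cv2.imwrite("pics/s9.png",np.hstack([cv2.resize(a,(343,400)),b[:,150:500]]))
E
```

```text
[0.62564995 0.04468743 0.06265006]
```

View pics/s9.png

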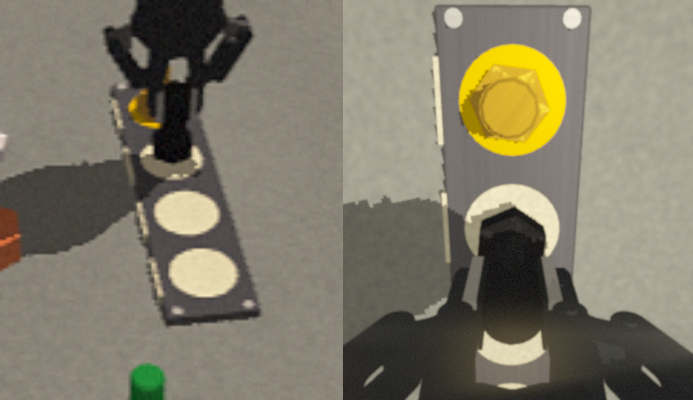

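Call:
carry_out(
  increments=[
    [0,0,0,-0.4,0,0,0],
    [0,0,0,-0.8,0,0,0],
    [0,0,0,-1.1,0,0,0],
    [0,0,0,-1.15,0,0,0],
    [0,0,0,-1.15,0,0,0],
  ],
)

```text
time_s: 13.15
eef_pos: [0.6249, 0.0445, 0.0508]
tool_rot: [-1.564, 0.165, -0.164]
force: [-2.8, 0.1, 4.2]
finger_gap: 0.0225
```

Call:
carry_out(
  increments=[
    [0.2,0,0,0,0,0,0],
    [0.3,0,0,0,0,0,0],
    [0.45,0,0,0,0,0,0],
    [0.55,0,0,0,0,0,0],
    [0.55,0,0,0,0,0,0],
  ],
)

```text
time_s: 13.65
eef_pos: [0.6252, 0.0445, 0.0503]
tool_rot: [-1.564, 0.164, -0.165]
force: [0.3, 0.3, 0.0]
finger_gap: 0.0468
```

Call:
carry_out(
  increments=[
    [0.6,0,0,0.5,0,0,0],
    [0.6,0,0,2,0,0,0],
    [0.6,0,0,5,0,0,0],
    [0.6,0,0,9,0,0,0],
    [0.6,0,0,13,0,0,0],
  ],
)

```text
time_s: 14.15
eef_pos: [0.6249, 0.0444, 0.1828]
tool_rot: [-1.564, 0.164, -0.165]
force: [1.6, -0.1, 0.4]
finger_gap: 0.0511
```

```bash
python3 - <<'E'
from h import *
import cv2
T=tool();print(T[:3,3])
b=snapshot("wrist");a=snapshot("side")[170:310,300:420]
cv2.imwrite("pics/s10.png",np.hstack([cv2.resize(a,(343,400)),b[:,150:500]]))
E
```

```text
[0.6248748  0.04441336 0.18279405]
```

View pics/s10.png

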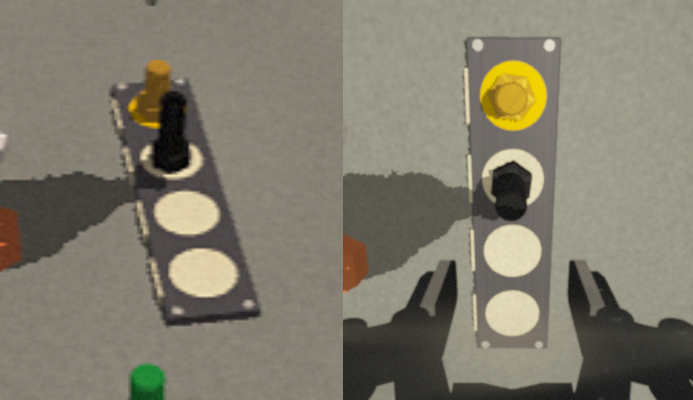

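Black is on the second disc. The silver bolt is next.

Call:
carry_out(
  increments=[
    [0.6,-2,1,0,0,0,0],
    [0.6,-6,3,0,0,0,0],
    [0.6,-10,5,0,0,0,0],
    [0.6,-14,7,0,0,0,0],
    [0.6,-16,8,0,0,0,0],
  ],
)

```text
time_s: 14.75
eef_pos: [0.4619, 0.1261, 0.1811]
tool_rot: [-1.564, 0.163, -0.162]
force: [0.5, -0.0, -0.1]
finger_gap: 0.0514
```

Call:
carry_out(
  increments=[
    [0.6,0,0,0,0,0,0],
    [0.6,0,0,0,0,0,0],
    [0.6,0,0,0,0,0,0],
    [0.6,0,0,0,0,0,0],
    [0.6,0,0,0,0,0,0],
  ],
)

```text
time_s: 15.25
eef_pos: [0.4656, 0.124, 0.1801]
tool_rot: [-1.565, 0.166, -0.165]
force: [-0.3, -0.3, 0.0]
finger_gap: 0.0509
```

```bash
python3 - <<'E'
from h import *
import cv2
T=tool();print(T.round(4));np.save("T11.npy",T)
b=snapshot("wrist")
a=b[100:270,220:420];cv2.imwrite("pics/c11.png",cv2.resize(a,None,fx=3.5,fy=3.5,interpolation=2))
E
```

```text
[[ 9.779e-01 -1.000e-04  2.091e-01  4.656e-01]
 [-2.091e-01 -2.000e-04  9.779e-01  1.240e-01]
 [-1.000e-04 -1.000e+00 -2.000e-04  1.801e-01]
 [ 0.000e+00  0.000e+00  0.000e+00  1.000e+00]]
```

View pics/c11.png

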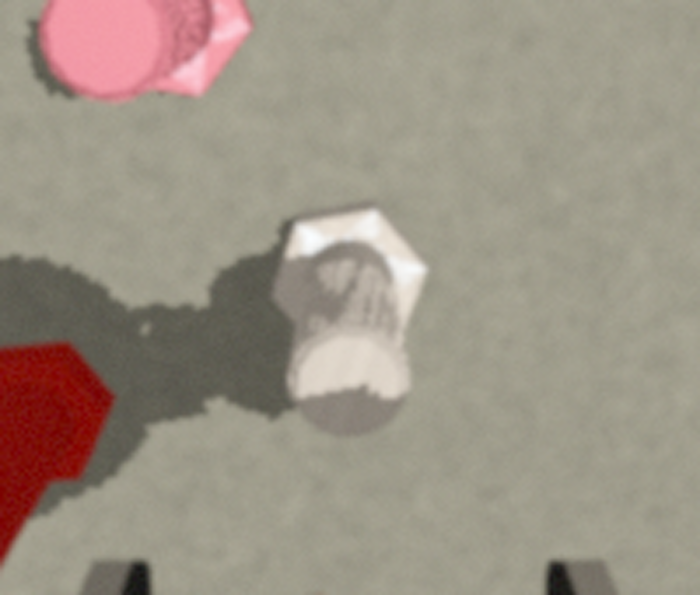

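```bash
python3 - <<'E'
from h import *
T=np.load("T11.npy")
print(hit("wrist",319.6,209.3,.095,T), hit("wrist",220+351/3.5,100+270/3.5,.014,T))
E
```

```text
[0.46677497 0.12483515] [0.46799666 0.12722769]
```

Call:
carry_out(
  increments=[
    [0.6,0.2,0.1,-2,0,0,0],
    [0.6,0.2,0.1,-5.5,0,0,0],
    [0.6,0.2,0.1,-9,0,0,0],
    [0.6,0.2,0.1,-11.5,0,0,0],
    [0.6,0.2,0.1,-12.5,0,0,0],
  ],
)

```text
time_s: 15.8
eef_pos: [0.4657, 0.1248, 0.053]
tool_rot: [-1.566, 0.167, -0.162]
force: [0.5, -0.5, 0.3]
finger_gap: 0.0511
```

Call:
carry_out(
  increments=[
    [0.6,0,0,0,0,0,0],
    [0.6,0,0,0,0,0,0],
    [0.6,0,0,0,0,0,0],
    [0,0,0,0,0,0,0],
    [0,0,0,0,0,0,0],
  ],
)

```text
time_s: 16.3
eef_pos: [0.4674, 0.1257, 0.0561]
tool_rot: [-1.564, 0.164, -0.165]
force: [-7.1, 1.0, 8.7]
finger_gap: 0.0231
```

Call:
carry_out(
  increments=[
    [0,0,0,0,0,0,0],
    [0,0,0,0,0,0,0],
    [0,0,0,0,0,0,0],
    [0,0,0,0,0,0,0],
    [0,0,0,0,0,0,0],
  ],
)

```text
time_s: 16.8
eef_pos: [0.4672, 0.1258, 0.0562]
tool_rot: [-1.564, 0.164, -0.165]
force: [-2.3, 0.4, 6.5]
finger_gap: 0.023
```

Call:
carry_out(
  increments=[
    [0,0,0,0.5,0,0,0],
    [0,0,0,2,0,0,0],
    [0,0,0,4,0,0,0],
    [0,0,0,6,0,0,0],
    [0,0,0,6,0,0,0],
  ],
)

```text
time_s: 17.3
eef_pos: [0.4684, 0.1259, 0.1175]
tool_rot: [-1.563, 0.162, -0.167]
force: [0.5, -0.3, -3.9]
finger_gap: 0.0227
```

```bash
python3 - <<'E'
from h import *
import cv2
a=snapshot("scene")[120:245,250:390];b=snapshot("wrist")
cv2.imwrite("pics/s12.png",np.hstack([cv2.resize(a,(448,400)),b[:,150:500]]))
E
```

```text
(no output)
```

View pics/s12.png

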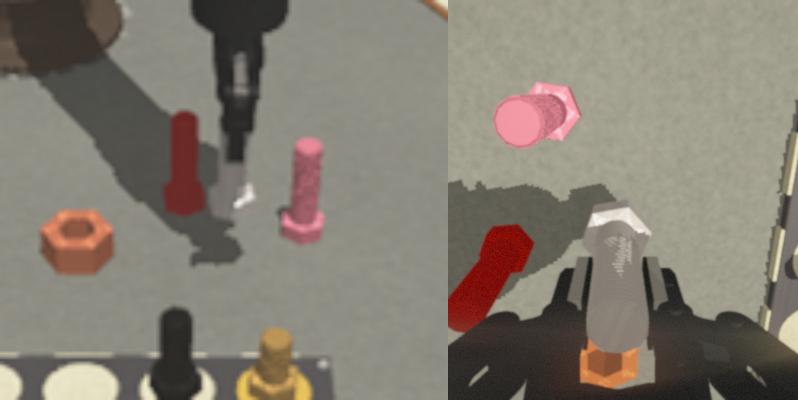

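Silver bolt gripped upright; the red and pink ones haven't moved. Going to the third disc, travelling higher to clear the black bolt.

Call:
carry_out(
  increments=[
    [0,0.6,-1.2,1.5,0,0,0],
    [0,2,-3.6,3.2,0,0,0],
    [0,3.8,-6.4,4,0,0,0],
    [0,6,-9.2,4,0,0,0],
    [0,8.4,-11.8,4,0,0,0],
  ],
)

```text
time_s: 17.9
eef_pos: [0.5507, 0.006, 0.1541]
tool_rot: [-1.565, 0.166, -0.163]
force: [0.3, 1.7, -3.8]
finger_gap: 0.023
```

Call:
carry_out(
  increments=[
    [0,2.4,-2,0,0,0,0],
    [0,4.2,-3,0,0,0,0],
    [0,5.4,-3.5,0,0,0,0],
    [0,5.85,-3.6,0,0,0,0],
    [0,5.85,-3.6,0,0,0,0],
  ],
)

```text
time_s: 18.4
eef_pos: [0.6089, -0.0284, 0.1536]
tool_rot: [-1.565, 0.166, -0.163]
force: [0.5, 1.2, -4.3]
finger_gap: 0.0226
```

Call:
carry_out(
  increments=[
    [0,0,0,-1,0,0,0],
    [0,0,0,-3.5,0,0,0],
    [0,0,0,-6,0,0,0],
    [0,0,0,-7.4,0,0,0],
    [0,0,0,-7.8,0,0,0],
  ],
)

```text
time_s: 18.9
eef_pos: [0.6077, -0.028, 0.0752]
tool_rot: [-1.565, 0.167, -0.161]
force: [-0.5, -0.3, -4.9]
finger_gap: 0.0232
```

Call:
carry_out(
  increments=[
    [0,0,0,0,0,0,0],
    [0,0,0,0,0,0,0],
    [0,0,0,0,0,0,0],
  ],
)

```text
time_s: 19.2
eef_pos: [0.6103, -0.0285, 0.0785]
tool_rot: [-1.564, 0.163, -0.166]
force: [0.9, 0.2, -4.1]
finger_gap: 0.0229
```

```bash
python3 - <<'E'
from h import *
import cv2
T=tool();print(T[:3,3])
a=snapshot("side")[170:310,300:420];b=snapshot("wrist")
cv2.imwrite("pics/s13.png",np.hstack([cv2.resize(a,(343,400)),b[:,150:500]]))
E
```

```text
[ 0.61029658 -0.02850982  0.07849626]
```

View pics/s13.png

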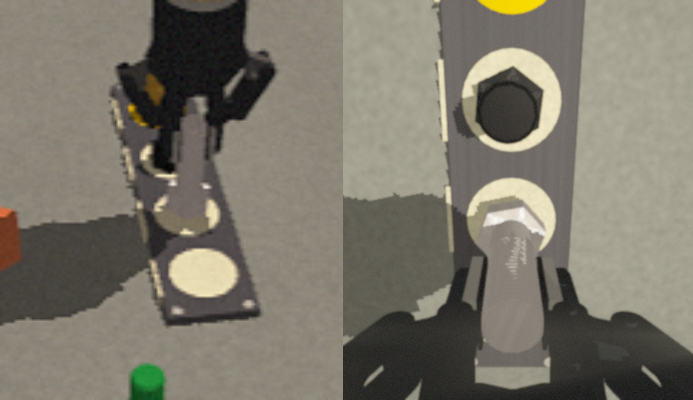

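Call:
carry_out(
  increments=[
    [0,0,0,-0.4,0,0,0],
    [0,0,0,-0.8,0,0,0],
    [0,0,0,-1.1,0,0,0],
    [0,0,0,-1.15,0,0,0],
    [0,0,0,-1.15,0,0,0],
  ],
)

```text
time_s: 19.8
eef_pos: [0.6094, -0.0285, 0.0663]
tool_rot: [-1.564, 0.165, -0.164]
force: [-1.9, 0.6, 4.1]
finger_gap: 0.0229
```

Call:
carry_out(
  increments=[
    [0.2,0,0,0,0,0,0],
    [0.3,0,0,0,0,0,0],
    [0.45,0,0,0,0,0,0],
    [0.55,0,0,0,0,0,0],
    [0.55,0,0,0,0,0,0],
  ],
)

```text
time_s: 20.3
eef_pos: [0.6097, -0.0286, 0.0657]
tool_rot: [-1.565, 0.164, -0.165]
force: [0.0, -0.7, 0.7]
finger_gap: 0.0474
```

Call:
carry_out(
  increments=[
    [0.6,0,0,0.5,0,0,0],
    [0.6,0,0,2,0,0,0],
    [0.6,0,0,5,0,0,0],
    [0.6,0,0,9,0,0,0],
    [0.6,0,0,13,0,0,0],
  ],
)

```text
time_s: 20.8
eef_pos: [0.6093, -0.0286, 0.1983]
tool_rot: [-1.565, 0.164, -0.165]
force: [-0.1, -0.1, -0.3]
finger_gap: 0.0512
```

```bash
python3 - <<'E'
from h import *
import cv2
T=tool();print(T[:3,3])
b=snapshot("wrist");a=snapshot("side")[170:310,300:420]
cv2.imwrite("pics/s14.png",np.hstack([cv2.resize(a,(343,400)),b[:,150:500]]))
E
```

```text
[ 0.60933375 -0.0286192   0.19828812]
```

View pics/s14.png

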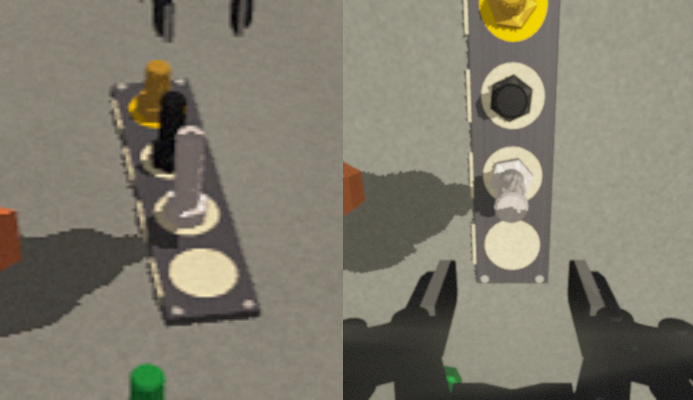

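Silver stands centred on the third disc. The green bolt is the last.

Call:
carry_out(
  increments=[
    [0.6,-1,-1.8,0,0,0,0],
    [0.6,-3.2,-5.6,0,0,0,0],
    [0.6,-5.5,-9.6,0,0,0,0],
    [0.6,-7.8,-13.6,0,0,0,0],
    [0.6,-10.1,-17.6,0,0,0,0],
  ],
)

```text
time_s: 21.4
eef_pos: [0.5075, -0.2059, 0.1966]
tool_rot: [-1.565, 0.163, -0.165]
force: [0.4, -1.7, 0.3]
finger_gap: 0.0513
```

Call:
carry_out(
  increments=[
    [0.6,-2.2,-3.9,0,0,0,0],
    [0.6,-3.4,-6,0,0,0,0],
    [0.6,-3.6,-6.3,0,0,0,0],
    [0.6,-3.6,-6.3,0,0,0,0],
    [0.6,-3.6,-6.3,0,0,0,0],
  ],
)

```text
time_s: 21.9
eef_pos: [0.4734, -0.2661, 0.1961]
tool_rot: [-1.564, 0.162, -0.164]
force: [0.8, 0.9, 0.0]
finger_gap: 0.0516
```

Call:
carry_out(
  increments=[
    [0.6,0,0,0,0,0,0],
    [0.6,0,0,0,0,0,0],
    [0.6,0,0,0,0,0,0],
  ],
)

```text
time_s: 22.2
eef_pos: [0.473, -0.2668, 0.1957]
tool_rot: [-1.564, 0.163, -0.163]
force: [-0.3, 0.3, 0.7]
finger_gap: 0.0511
```

```bash
python3 - <<'E'
from h import *
import cv2
T=tool();print(T.round(4));np.save("T15.npy",T)
b=snapshot("wrist")
a=b[100:270,220:420];cv2.imwrite("pics/c15.png",cv2.resize(a,None,fx=3.5,fy=3.5,interpolation=2))
E
```

```text
[[ 9.784e-01 -0.000e+00  2.065e-01  4.730e-01]
 [-2.065e-01  1.000e-04  9.784e-01 -2.668e-01]
 [-0.000e+00 -1.000e+00  1.000e-04  1.957e-01]
 [ 0.000e+00  0.000e+00  0.000e+00  1.000e+00]]
```

View pics/c15.png

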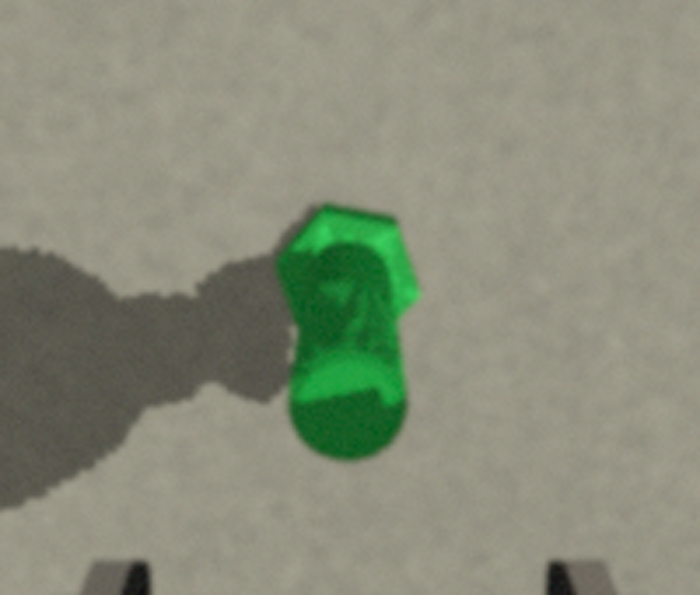

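```bash
python3 - <<'E'
from h import *
T=np.load("T15.npy")
print(hit("wrist",220+348/3.5,100+405/3.5,.115,T), hit("wrist",220+349/3.5,100+268/3.5,.014,T))
E
```

```text
[ 0.47341325 -0.26893459] [ 0.47421005 -0.26667864]
```

Call:
carry_out(
  increments=[
    [0.6,0.1,-0.05,-2,0,0,0],
    [0.6,0.1,-0.05,-5.5,0,0,0],
    [0.6,0.1,-0.05,-9,0,0,0],
    [0.6,0.1,-0.05,-11.5,0,0,0],
    [0.6,0.1,-0.05,-12.5,0,0,0],
  ],
)

```text
time_s: 22.75
eef_pos: [0.4722, -0.2671, 0.0684]
tool_rot: [-1.563, 0.167, -0.161]
force: [-0.0, -0.0, -0.2]
finger_gap: 0.0514
```

Call:
carry_out(
  increments=[
    [0.6,0,0,0,0,0,0],
    [0.6,0,0,0,0,0,0],
    [0.6,0,0,0,0,0,0],
    [0,0,0,0,0,0,0],
    [0,0,0,0,0,0,0],
  ],
)

```text
time_s: 23.25
eef_pos: [0.4738, -0.2682, 0.0717]
tool_rot: [-1.565, 0.164, -0.165]
force: [-9.5, 1.7, 14.6]
finger_gap: 0.0232
```

Call:
carry_out(
  increments=[
    [0,0,0,0,0,0,0],
    [0,0,0,0,0,0,0],
    [0,0,0,0,0,0,0],
    [0,0,0,0,0,0,0],
    [0,0,0,0,0,0,0],
  ],
)

```text
time_s: 23.75
eef_pos: [0.4735, -0.2682, 0.0717]
tool_rot: [-1.565, 0.164, -0.165]
force: [-2.6, 0.4, 7.2]
finger_gap: 0.0228
```

Call:
carry_out(
  increments=[
    [0,0,0,0.5,0,0,0],
    [0,0,0,2,0,0,0],
    [0,0,0,4,0,0,0],
    [0,0,0,6,0,0,0],
    [0,0,0,6,0,0,0],
  ],
)

```text
time_s: 24.25
eef_pos: [0.4747, -0.2687, 0.133]
tool_rot: [-1.566, 0.162, -0.168]
force: [0.5, -1.1, -4.8]
finger_gap: 0.0229
```

```bash
python3 - <<'E'
from h import *
import cv2
a=snapshot("side")[230:370,260:410];b=snapshot("wrist")
cv2.imwrite("pics/s16.png",np.hstack([cv2.resize(a,(428,400)),b[:,150:500]]))
E
```

```text
(no output)
```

View pics/s16.png

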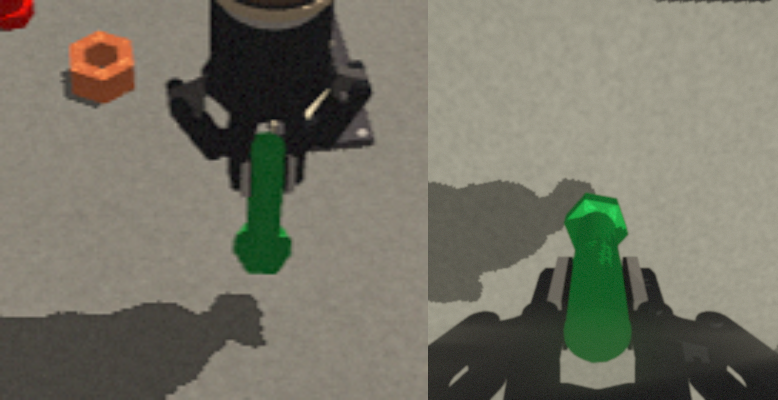

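Call:
carry_out(
  increments=[
    [0,0.8,1.1,1,0,0,0],
    [0,2.6,3.6,2,0,0,0],
    [0,4.6,6.3,2,0,0,0],
    [0,6.6,9.1,2,0,0,0],
    [0,8.6,11.8,2,0,0,0],
  ],
)

```text
time_s: 24.85
eef_pos: [0.56, -0.1476, 0.15]
tool_rot: [-1.564, 0.165, -0.163]
force: [1.0, -0.6, -5.9]
finger_gap: 0.0229
```

Call:
carry_out(
  increments=[
    [0,1.7,2.3,0,0,0,0],
    [0,2.8,3.9,0,0,0,0],
    [0,3.4,4.7,0,0,0,0],
    [0,3.5,4.85,0,0,0,0],
    [0,3.5,4.85,0,0,0,0],
  ],
)

```text
time_s: 25.35
eef_pos: [0.5938, -0.102, 0.1502]
tool_rot: [-1.565, 0.166, -0.164]
force: [-0.1, -0.9, -5.0]
finger_gap: 0.0228
```

Call:
carry_out(
  increments=[
    [0,0,0,-0.8,0,0,0],
    [0,0,0,-2.5,0,0,0],
    [0,0,0,-4.2,0,0,0],
    [0,0,0,-5.4,0,0,0],
    [0,0,0,-5.8,0,0,0],
  ],
)

```text
time_s: 25.85
eef_pos: [0.5931, -0.1023, 0.0911]
tool_rot: [-1.565, 0.168, -0.163]
force: [0.4, 0.3, -6.2]
finger_gap: 0.0231
```

Call:
carry_out(
  increments=[
    [0,0,0,0,0,0,0],
    [0,0,0,0,0,0,0],
    [0,0,0,0,0,0,0],
  ],
)

```text
time_s: 26.15
eef_pos: [0.5951, -0.1016, 0.0936]
tool_rot: [-1.565, 0.163, -0.166]
force: [0.4, 0.5, -5.2]
finger_gap: 0.0228
```

```bash
python3 - <<'E'
from h import *
import cv2
T=tool();print(T[:3,3])
a=snapshot("side")[170:310,300:420];b=snapshot("wrist")
cv2.imwrite("pics/s17.png",np.hstack([cv2.resize(a,(343,400)),b[:,150:500]]))
E
```

```text
[ 0.59509259 -0.10164215  0.09363678]
```

View pics/s17.png

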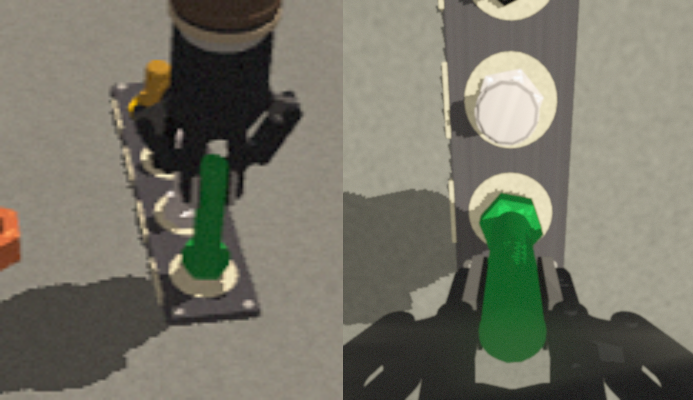

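Call:
carry_out(
  increments=[
    [0,0,0,-0.4,0,0,0],
    [0,0,0,-0.8,0,0,0],
    [0,0,0,-1.1,0,0,0],
    [0,0,0,-1.15,0,0,0],
    [0,0,0,-1.15,0,0,0],
  ],
)

```text
time_s: 26.75
eef_pos: [0.5945, -0.1015, 0.0819]
tool_rot: [-1.564, 0.164, -0.164]
force: [-2.9, 0.3, 2.7]
finger_gap: 0.0227
```

Call:
carry_out(
  increments=[
    [0.2,0,0,0,0,0,0],
    [0.3,0,0,0,0,0,0],
    [0.45,0,0,0,0,0,0],
    [0.55,0,0,0,0,0,0],
    [0.55,0,0,0,0,0,0],
  ],
)

```text
time_s: 27.25
eef_pos: [0.5948, -0.1015, 0.0813]
tool_rot: [-1.565, 0.164, -0.165]
force: [0.1, 0.3, -0.4]
finger_gap: 0.0468
```

Call:
carry_out(
  increments=[
    [0.6,0,0,0.5,0,0,0],
    [0.6,0,0,2,0,0,0],
    [0.6,0,0,5,0,0,0],
    [0.6,0,0,9,0,0,0],
    [0.6,0,0,13,0,0,0],
  ],
)

```text
time_s: 27.75
eef_pos: [0.5943, -0.1016, 0.2138]
tool_rot: [-1.565, 0.164, -0.165]
force: [0.8, 0.4, 0.5]
finger_gap: 0.0511
```

Call:
carry_out(
  increments=[
    [0.6,0,-4,1,0,0,0],
    [0.6,0,-8,2,0,0,0],
    [0.6,0,-12,2,0,0,0],
    [0.6,0,-14,2,0,0,0],
    [0.6,0,-14,2,0,0,0],
  ],
)

```text
time_s: 28.25
eef_pos: [0.5935, -0.2462, 0.2328]
tool_rot: [-1.567, 0.168, -0.17]
force: [-0.0, 0.3, -0.4]
finger_gap: 0.0515
```

Call:
carry_out(
  increments=[
    [0.6,0,0,0,0,0,0],
    [0.6,0,0,0,0,0,0],
    [0.6,0,0,0,0,0,0],
    [0.6,0,0,0,0,0,0],
  ],
)

```text
time_s: 28.65
eef_pos: [0.5948, -0.2403, 0.2315]
tool_rot: [-1.564, 0.163, -0.163]
force: [0.6, -0.2, -0.1]
finger_gap: 0.0513
```

```bash
python3 - <<'E'
from h import *
import cv2
T=tool();print(T[:3,3]);np.save("T18.npy",T)
a=snapshot("side");c=snapshot("scene");cv2.imwrite("pics/side18.png",a);cv2.imwrite("pics/scene18.png",c)
A=cv2.resize(a[175:300,320:420],None,fx=4,fy=4,interpolation=2);C=cv2.resize(c[165:265,210:370],None,fx=4,fy=4,interpolation=2)
cv2.imwrite("pics/A18.png",A);cv2.imwrite("pics/C18.png",C)
E
```

```text
[ 0.59482144 -0.24025954  0.23146593]
```

View pics/A18.png

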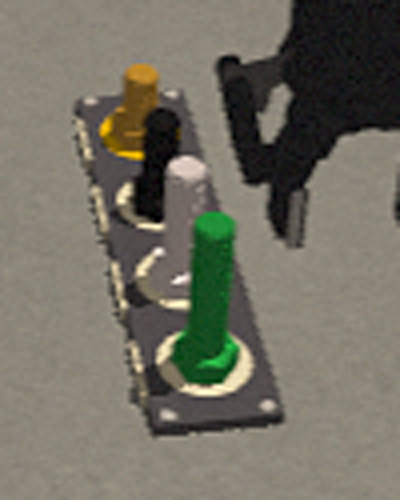

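View pics/C18.png

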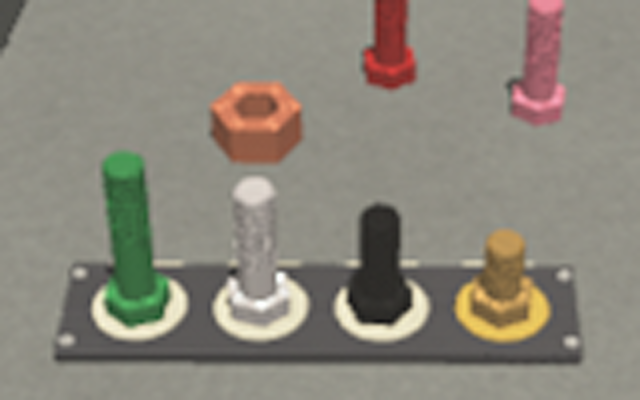

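View pics/scene18.png

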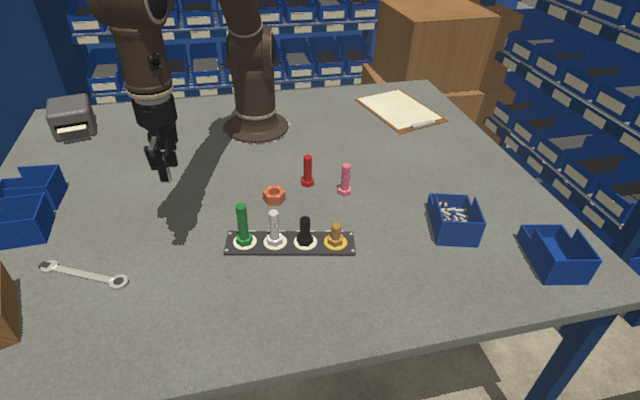

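```bash
python3 - <<'E'
from h import *
for k,a,b,z,d in [('green',(125,164),(215,225),.125,(.5945,-.1015)),('silver',(254,187),(186,168),.105,(.6096,-.0285)),('black',(381,214),(163,121),.085,(.625,.0443)),('brass',(505,239),(141,75),.065,(.641,.118))]:
    A=hit("scene",210+a[0]/4,165+a[1]/4,z);B=hit("side",320+b[0]/4,175+b[1]/4,z);print(k,A.round(4),B.round(4),(((A+B)/2-d)*1000).round(1),'mm')
print(bot.state()["joint_vel"].round(3))
bot.finish_job()
E
```

```text
green [ 0.5944 -0.1001] [ 0.5934 -0.1053] [-0.6 -1.2] mm
silver [ 0.6061 -0.0274] [ 0.6082 -0.0315] [-2.4 -1. ] mm
black [0.6223 0.0457] [0.6234 0.0388] [-2.2 -2.1] mm
brass [0.6375 0.1194] [0.6393 0.1138] [-2.6 -1.4] mm
[ 0.004  0.003  0.003 -0.001  0.002 -0.001  0.002]
the job is handed in; nothing more can be done
```

All four bolts stand upright, heads down, on the strip, and the job is handed in. From the yellow disc they run brass (40 mm), black (60 mm), silver-grey (80 mm) and green (100 mm). It took about 29 s of the 112 s.

- **Position:** in the last pictures, each bolt's top was within about 3 mm of its disc's centre, averaging the two fixed cameras. The allowed error is 13 mm. The two cameras differed from each other by 5–7 mm in y for some bolts, and even the worst single reading was about 6 mm off.
- **Bystanders:** I never touched the nut, the bin, or the red and pink bolts. They look unmoved in the pictures, but I did not measure their positions again at the end.
- **Arm:** it ended clear of everything, gripper open and practically still. The highest force I saw at the end of any move was about 18 N, while gripping the green bolt.
- **Failed check:** my first two wrist pictures, taken over the brass bolt, were wrong by about 1 cm because the arm was still settling. I retook them after a pause and used only the settled view.

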